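Refit the dipstick of a hydraulic power pack and raise its splash guard

ROBOT

A 7-joint arm with a two-finger parallel gripper is mounted at the origin on the work surface. World frame = base frame: x ahead of the robot, y to its left, z up, the work surface at z = 0. Lengths are in mm, angles in rad, forces in N, time in s.
With the tool pointing down it reaches from about 400 to 900 mm from the base axis. Payload 5.5 kg.
Tool frame: the origin (TCP) lies between the finger pads; the fingertips stand 14 mm ahead of it and the grasp point (between the pads) lies 5 mm behind it; z points along the fingers, y is the line along which they close (so a half turn about z gives the same grasp; the last joint's range is limited). The gripper opens to 85 mm and grips with 20 to 120 N. Pads are 22 mm wide; open, the fingers measure 114 mm over their backs; the gripper's body (76 mm by 85 mm) begins 54 mm behind the grasp point. The pads swing forward as they close: fully open they stand 13 mm farther back than shut.
Start: joints at [-0.904, 0.501, -0.427, 1.55, 0.221, 1.138, -0.21], TCP at [255.359, 597.738, 245.31] pointing down, gripper open.
Joint ranges: [-2.88, 2.88], [-0.31, 2.03], [-1.54, 1.56], [0.2, 2.42], [-1.41, 4.55], [0.19, 2.02], [-2.57, 2.57]. Speed limits (rad/s): [2.57, 2.57, 3.14, 3.14, 3.14, 3.14, 3.14].

INTERFACE

Orientations are given as a unit quaternion [x, y, z, w].
In Python, from plant import env gives the robot as it stands. The module is installed in compiled form; this text tells all that it offers.
- The arm moves only by the shell command python3 -m inch 'ROWS'. ROWS is JSON, one flat list of numbers, 5 for each row, row after row: the shift along the world's x, y, z normalised to -1 to 1, where 1 is 200 mm, then the turn about the world's z normalised to -1 to 1, where 1 is pi/2 rad, then the closure, from 0 (fully open) to 1 (shut). In form: [tx, ty, tz, turn, claw, tx, ty, tz, turn, claw, ...]. A call has exactly 10 rows; each row is the pose to reach, as a shift and turn from the pose commanded when the call began; what a row does not reach only later rows make up. A row lasts 1/10 s, in which the tool goes at most 50 mm and 8.59 degrees, less where a joint would pass 70% of its speed; a pose out of reach is approached as far as the arm can. A call with a number of a shift or a turn outside -1 to 1 is refused whole. A call with a gripper value outside its range is refused whole. The fingers move at their own pace and stop on an object; the grip force is fixed at half the most. Time passes only in rows, so rows that repeat a pose let the fingers close, or fill a call up. It gives the time, the measured TCP pose, the force, the opening and the grip force at its end, in the units of the state.
- env.sense(): the state, without advancing time (a new reading comes with each control period).
- env.capture(name): name is "scene" or "top"; returns a dict with "color" (480x640x3 uint8, blue, green, red), "z_map" (480x640 float32, mm along the optical axis (not along the pixel's ray), 0 where there is no reading), "fx", "fy", "cx", "cy" (pixels), "cam_to_world" (4x4, takes a point from camera to world coordinates). Camera axes: x right, y down, z forward; pixel columns grow to the right and rows downward; lengths in mm; the calibration is good to about 2 mm. A picture is of the moment at which its call begins.
- env.hand_in(): hands the job in; it is judged then, once.
The state is a dict: "t": time; "qpos": joint angles; "dq": joint speeds; "joint_torque": joint torques, N m; "eef_pos": TCP position; "tcp_rot": TCP orientation; "wrist_force": force on the tool from outside, world axes, zero at the start; "moment": the same for the moment, N m; "finger_gap": finger opening in mm; "grasp_force": force on a finger pad.
Only numpy, scipy, OpenCV 4.12 (cv2) and the standard library are available. Lean on these libraries where they do the work, as an engineer would, in place of code of your own. Each camera call takes 0.05 s, during which the arm holds its last target. There are 200 camera calls.

TASK

Take the dipstick out of its holder block and push it firmly down into the filler neck of the power pack until its collar sits fully home on the neck's rim. Then lift the sliding splash guard at the front of the pack by its handle all the way up, so that it stays up. Leave the other things on the bench standing and lying where they are.

Things in the scene. Friction and masses are not known exactly. Their poses are not given: they have to be found in the camera images.
- dipstick: Dipstick, 151 mm tall, about 0.09 kg, upright in its holder block at the start. Origin at the centre of its lower tip, z up along it. Steel rod 9 mm in diameter, 100 mm long, tip slightly tapered; then a round black collar, diameter 30, 100 to 106 mm above the tip; then a round black grip, diameter 22, 106 to 151 mm above the tip.
- dip_collar (a point): Centre of the underside of the dipstick's collar, on its axis, 100 mm above the tip. This face rests on the neck's rim when the dipstick is home.
- dip_block: Fixed aluminium holder block, 70 x 70 x 60 mm tall, origin at the centre of its underside, on the bench. A hole 12 mm in diameter and 50 mm deep in the middle of its top holds the dipstick loosely, tip 10 mm above the bench. It stands on either side of the power pack; a like block on the other side holds a punch.
- unit: Fixed hydraulic power pack, front (own -x) to the robot; origin on the bench under the reservoir's middle. Grey reservoir 140 (x) x 240 (y) mm, top at z 80 mm, base plate 290 x 300. On it: filler neck at x 20, y -45; motor along x at y 70, top at z 152; low black breather at x -35, y -90, top at z 102. Two guard guide posts 200 tall at x -130, y +/-138.
- neck_rim (a point): Centre of the filler neck's mouth, 130 mm above the bench. Upright steel tube, 22 mm outside, 13 mm inside, standing 50 mm out of the reservoir. A stiff sliding rubber plug inside, its top 75 to 80 mm below the rim, must be pushed down to 100 mm by the rod's tip: it resists with about 6 N (the dipstick's weight does not move it) and stays where pushed.
- guard_bar (a point): Middle of the guard's handle: level steel bar, 12 x 12 mm section, 130 mm long along the unit's y, on two end struts (110 mm clear between) above the guard's upper edge, 32 mm clear under the bar. At the unit's x -130, y 0, 152 mm above the bench when the guard is down, rising with it. Frame parallel to the unit's.
- guard (a joint): Height of the splash guard, an upright aluminium sheet 258 mm wide and 100 mm tall sliding vertically at the front of the pack: 0 m fully down, 0.10 m fully up (a stop). It weighs 0.35 kg; friction of about 6 N holds it wherever it is left, so lifting takes about 10 N.
- punch: Bystander: stout dark steel drift punch, 16 mm in diameter, 130 mm tall, no collar, standing in the other holder block. Origin at its lower tip.
- white_bottle: Bystander: white plastic bottle, 72 mm in diameter, 190 mm tall, at the left. Origin at the centre of its underside.
- wrench: Bystander: steel wrench 190 mm long lying on the bench. Origin at the underside of its middle, x along it.
- screwdriver: Bystander: screwdriver 200 mm long lying on the bench. Origin at the underside of its middle, x along it.
- hammer: Bystander: hammer 280 mm long lying on the bench at the right. Origin at the underside of its middle, x along it.
- coupling: Bystander: steel ring 64 mm in diameter, 40 mm tall, at the right. Origin at the centre of its underside.
Not all that is in view belongs to the job. Leave any brown or red look-alike of the dipstick alone.

How it is judged (in metres and radians):
On the way, in this order (a step that is already met when the one before it is completed fails the run):
1. the dipstick is fully home in the filler neck while the guard is still down (z of dip_collar in the frame of neck_rim between -0.004 and 0.004 m and horizontal distance between dip_collar and neck_rim below 0.006 m and angle between dipstick's own z axis and vertical below 0.08 rad and value of joint guard below 0.05 m), for 0.2 s.
2. the splash guard is raised all the way with the dipstick home (z of dip_collar in the frame of neck_rim between -0.004 and 0.004 m and horizontal distance between dip_collar and neck_rim below 0.006 m and angle between dipstick's own z axis and vertical below 0.08 rad and value of joint guard above 0.09 m), for 0.2 s.
At the end, for the whole second after the job is handed in: The dipstick stands upright (within 0.08 rad) in the filler neck, the underside of its collar within 4 mm of the rim's height and 6 mm of its centre, at rest; the guard is at rest at least 90 mm up (all of step 2 and linear speed of dipstick below 0.02 m/s and velocity of joint guard between -0.01 and 0.01 m/s); the robot touches nothing.
It fails at once if a bystander (punch, bottle, wrench, screwdriver, hammer or ring) was shifted by more than 30 mm (distance of any of punch, white_bottle, wrench, screwdriver, hammer, coupling from where it was at the start of the episode above 0.03 m).
It also fails if it takes over 72 s, if anything falls off the work surface, if the arm or the gripper's body presses on something with over 40 N, if the wrist force passes 120 N, or if a joint passes its speed limit or range.

## Working session

There is one attempt and no reset: what is moved stays moved. The work goes in short steps, Python scripts to look and compute and a shell command to move; the robot and the scene stay as the last step left them, time stands still between calls to the robot, and variables do not carry over. Pictures are saved under pics/ and viewed, at most 10 in all, crops included, and the job is handed in when it is done.

```bash
mkdir -p pics
cat > h.py <<'E'
import numpy as np, cv2
from plant import env
def cap(n):
    c=env.capture(n); return c
def world(c,u,v,z=None):
    T=np.array(c["cam_to_world"]); d=T[:3,:3]@np.array([(u-c["cx"])/c["fx"],(v-c["cy"])/c["fy"],1.])
    s=c["z_map"][int(v),int(u)] if z is None else (z-T[2,3])/d[2]
    return T[:3,3]+s*d
def cloud(c):
    T=np.array(c["cam_to_world"]); v,u=np.mgrid[:480,:640]; z=c["z_map"]
    P=np.stack([(u-c["cx"])/c["fx"]*z,(v-c["cy"])/c["fy"]*z,z],-1)
    return P@T[:3,:3].T+T[:3,3]
E
python3 - <<'E'
from h import *
for n in("scene","top"):
    c=cap(n); cv2.imwrite(f"pics/{n}1.png",c["color"]); np.savez(f"{n}1.npz",**c); print(n,c["fx"],np.round(c["cam_to_world"],2).tolist())
s=env.sense(); print({k:np.round(v,3).tolist() for k,v in s.items()})
E
```

```text
scene 523.0375041467611 [[0.52, 0.61, -0.6, 1392.03], [0.85, -0.38, 0.36, -526.11], [-0.01, -0.7, -0.72, 1147.2], [0.0, 0.0, 0.0, 1.0]]
top 492.6047828292379 [[0.0, -0.99, 0.11, 351.88], [-1.0, -0.01, -0.03, -6.56], [0.03, -0.11, -0.99, 1559.77], [0.0, 0.0, 0.0, 1.0]]
{'t': 0.1, 'qpos': [-0.904, 0.502, -0.427, 1.551, 0.221, 1.138, -0.21], 'dq': [0.001, -0.002, 0.001, -0.002, -0.001, -0.001, -0.0], 'joint_torque': [-0.012, -57.081, -5.839, -28.175, 0.01, 0.005, 0.0], 'eef_pos': [255.209, 597.187, 244.396], 'tcp_rot': [0.201, 0.98, -0.001, -0.0], 'wrist_force': [0.774, -0.229, -0.817], 'moment': [0.006, 0.027, 0.011], 'grasp_force': 0.0, 'finger_gap': 85.562}
```

View pics/scene1.png

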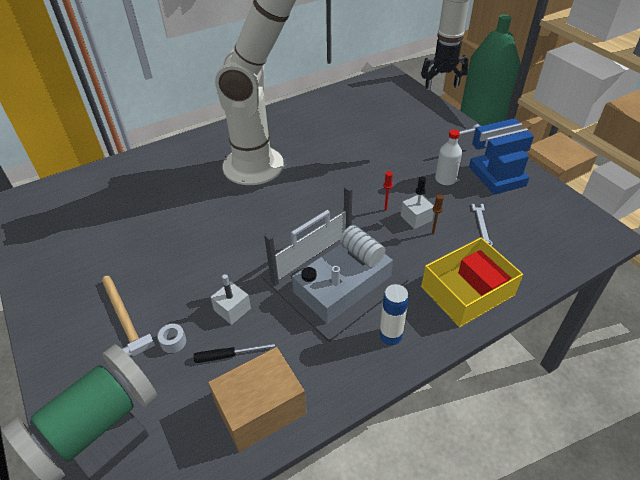

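View pics/top1.png

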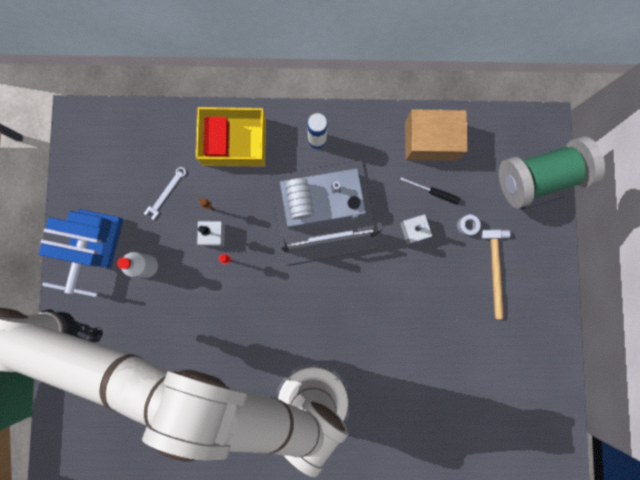

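The scene view shows the dipstick (black grip) in the left block at (421,187) and the neck at (336,272). It also shows the breather at (309,274), the guard bar at (310,225), the punch in the right block at (226,287), and the red and brown look-alikes at (388,180) and (438,202). In the top view the dipstick is at (205,230), the neck at (336,185) and the bar at about (330,238).

Run:
```python
from h import *
for n,rois in (("top",{"dip":(190,215,222,246),"neck":(326,175,346,197),"bar":(275,220,385,255),"block":(190,215,228,250),"red":(215,250,235,268),"brown":(197,195,214,211)}),
               ("scene",{"dip":(408,172,432,205),"neck":(328,262,344,290),"bar":(285,205,335,245),"brown":(428,190,446,212),"red":(380,168,396,190)})):
    c=dict(np.load(n+"1.npz")); P=cloud(c); C=c["color"].astype(int)
    for k,(a,b,x,y) in rois.items():
        p=P[b:y,a:x].reshape(-1,3); col=C[b:y,a:x].reshape(-1,3)
        if k=="dip": m=(col.max(1)<70)&(p[:,2]>95)
        elif k=="neck": m=(p[:,2]>122)&(p[:,2]<140)
        elif k=="bar": m=(p[:,2]>(138 if n=="top" else 144))&(p[:,2]<168)
        elif k=="block": m=(abs(p[:,2]-60)<6)
        else: m=(p[:,2]>60)
        q=p[m]
        if len(q)<3: print(n,k,len(q)); continue
        print(n,k,len(q),"mean",q.mean(0).round(1),"min",np.percentile(q,3,axis=0).round(1),"max",np.percentile(q,97,axis=0).round(1))
        if k in("bar","block"):
            r=cv2.minAreaRect(q[:,:2].astype(np.float32)); print("   rect",np.round(r[0],1),np.round(r[1],1),round(r[2],1))
# reservoir top
c=dict(np.load("top1.npz"));P=cloud(c); R=P[165:232,272:372].reshape(-1,3); q=R[abs(R[:,2]-80)<5]
r=cv2.minAreaRect(q[:,:2].astype(np.float32)); print("res",len(q),q[:,2].mean(),r)
ims=[]
for n,(a,b,x,y) in (("top",(180,160,400,270)),("scene",(260,170,480,320))):
    ims.append(cv2.resize(dict(np.load(n+"1.npz"))["color"][b:y,a:x],None,fx=2.5,fy=2.5,interpolation=cv2.INTER_CUBIC)[:290 if n=="top" else 310])
ims=[i[:, :550] for i in ims]
cv2.imwrite("pics/crop1.png",np.vstack(ims)[:600])
```

```text
top dip 62 mean [513.1 312.1 146.1] min [504.5 305.8 113.5] max [521.1 322.2 164.4]
top neck 32 mean [650.5 -67.  129.5] min [641.  -75.9 123.3] max [660.6 -58.1 135.2]
top bar 218 mean [496.2 -53.8 159. ] min [ 478.1 -180.2  145.1] max [515.7  77.5 165. ]
   rect [495.7 -49.6] [ 21.3 284.6] 10.2
top block 406 mean [512.2 313.1  59.7] min [480.7 283.   54.7] max [548.1 350.3  64.6]
   rect [514.4 316.9] [68.4 71.8] 0.3
top red 95 mean [431.4 251.4 146.7] min [421.  243.2 101.5] max [445.4 266.3 154.2]
top brown 101 mean [592.7 314.6 129.9] min [583.3 304.5 100.4] max [605.2 326.5 154. ]
scene dip 139 mean [530.8 308.4 141.8] min [512.7 305.8 108.7] max [534.  328.6 160.6]
scene neck 40 mean [657.1 -67.3 126.5] min [647.3 -75.9 123. ] max [666.5 -59.  131.3]
scene bar 242 mean [504.  -52.5 156.2] min [ 489.5 -111.8  147.4] max [517.3  10.4 162.1]
   rect [502.  -48.4] [ 17.1 133.4] 9.9
scene brown 145 mean [608.1 310.1 130.9] min [565.1 306.8  73.2] max [613.9 333.5 150.5]
scene red 139 mean [449.5 249.4 131.3] min [429.4 245.9  94.7] max [452.5 269.1 150.6]
res 2190 79.83761514728592 ((624.1656494140625, -27.193191528320312), (141.64825439453125, 239.9822998046875), 10.20472526550293)
```

View pics/crop1.png

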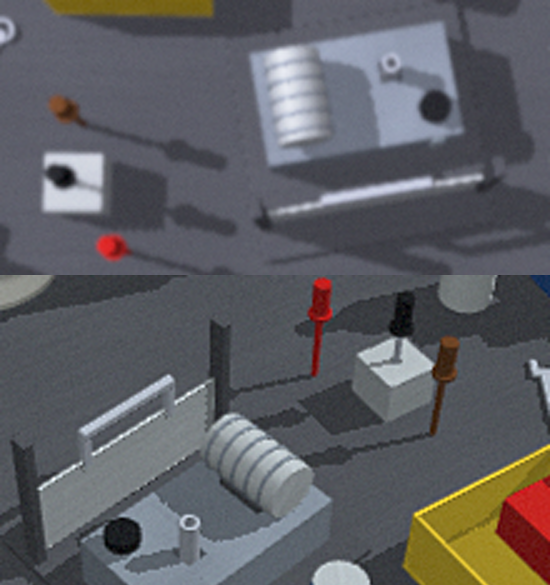

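Run:
```python
from h import *
t=dict(np.load("top1.npz")); s=dict(np.load("scene1.npz"))
def ray(c,u,v):
    T=c["cam_to_world"]; d=T[:3,:3]@[(u-c["cx"])/c["fx"],(v-c["cy"])/c["fy"],1]; return T[:3,3],d/np.linalg.norm(d)
def tri(a,b):
    (o,d),(p,e)=a,b; k=np.linalg.lstsq(np.c_[d,-e],p-o,rcond=None)[0]; x,y=o+k[0]*d,p+k[1]*e; return (x+y)/2,np.linalg.norm(x-y)
# black grip blob centroid
out=[]
for c,(a,b,x,y) in ((t,(190,215,222,246)),(s,(408,172,432,205))):
    m=(c["color"][b:y,a:x].max(2)<62).astype(np.uint8)
    n,l,st,ce=cv2.connectedComponentsWithStats(m); i=1+np.argmax(st[1:,4]); print("dip blob",st[i]+[a,b,0,0,0],ce[i]+[a,b]); out.append(ce[i]+[a,b])
    for z in(136,): print("  at z136",world(c,*out[-1],z).round(1))
X,g=tri(ray(t,*out[0]),ray(s,*out[1])); print("dip",X.round(1),g)
# block top in both: depth band -> rect centre via rays at z=60
for nme,c,(a,b,x,y) in (("t",t,(185,210,235,255)),("s",s,(395,185,440,235))):
    q=cloud(c)[b:y,a:x].reshape(-1,3); q=q[abs(q[:,2]-60)<4]; r=cv2.minAreaRect(q[:,:2].astype(np.float32)); print("block",nme,r)
# neck: hsv-free - pixels with depth 122..137 fit min circle
for nme,c,(a,b,x,y) in (("t",t,(326,175,346,197)),("s",s,(326,260,348,290))):
    P=cloud(c)[b:y,a:x]; m=((P[...,2]>126)&(P[...,2]<137)).astype(np.uint8)
    pts=np.argwhere(m)[:,::-1]+[a,b]; W=np.array([world(c,u,v,130) for u,v in pts]); (cx,cy),r=cv2.minEnclosingCircle(W[:,:2].astype(np.float32)); print("neck",nme,len(W),cx,cy,r,W.mean(0).round(1))
# reservoir top from scene
q=cloud(s)[240:325,285:400].reshape(-1,3); q=q[abs(q[:,2]-80)<3]; print("res s",cv2.minAreaRect(q[:,:2].astype(np.float32)))
```

```text
dip blob [200 227  10   8  56] [204.32142857 230.07142857]
  at z136 [514.5 314.  136. ]
dip blob [415 174  17  23 217] [422.42396313 185.13824885]
  at z136 [525.1 319.1 136. ]
dip [517.9 319.7 129.3] 9.651036806199452
block t ((514.487060546875, 316.9328918457031), (68.12268829345703, 71.76654815673828), 0.2931826710700989)
block s ((544.9835205078125, 317.5622863769531), (121.174072265625, 72.31256103515625), 1.6719046831130981)
neck t 25 651.7023315429688 -66.94525146484375 10.809622764587402 [651.5 -67.1 130. ]
neck s 24 658.1531982421875 -68.82614135742188 10.627632141113281 [657.7 -69.  130. ]
res s ((644.8697509765625, -55.51263427734375), (303.96551513671875, 224.5008544921875), 41.94502639770508)
```

```bash
python3 -m inch '[0,0,0.4,0,0, 0.2,-0.2,0.4,0,0, 0.4,-0.4,0.4,0,0, 0.6,-0.6,0.4,0,0, 0.8,-0.8,0.4,0,0, 1,-1,0.4,0,0, 1,-1,0.4,0,0, 1,-1,0.4,0,0, 1,-1,0.4,0,0, 1,-1,0.4,0,0]'
```

```text
t: 1.1
eef_pos: [454.1, 398.8, 325.0]
tcp_rot: [0.2, 0.98, 0.0, -0.001]
wrist_force: [-0.5, -0.0, 0.3]
finger_gap: 85.3
grasp_force: 0.0
```

```bash
python3 -m inch '[0.15,-0.2,0,0,0, 0.305,-0.41,0,0,0, 0.305,-0.41,-0.2,0,0, 0.305,-0.41,-0.4,0,0, 0.305,-0.41,-0.6,0,0, 0.305,-0.41,-0.6,0,0, 0.305,-0.41,-0.6,0,0, 0.305,-0.41,-0.6,0,0, 0.305,-0.41,-0.6,0,0, 0.305,-0.41,-0.6,0,0]'
python3 - <<'E'
from h import *
ims=[]
for n,(a,b,x,y) in (("top",(160,190,260,290)),("scene",(370,120,470,220))):
    c=cap(n); np.savez(n+"2.npz",**c); ims.append(cv2.resize(c["color"][b:y,a:x],None,fx=4,fy=4,interpolation=cv2.INTER_CUBIC))
    # project TCP and dip guess
    T=np.linalg.inv(c["cam_to_world"]); K=lambda p:(lambda q:(q[0]/q[2]*c["fx"]+c["cx"],q[1]/q[2]*c["fy"]+c["cy"]))(T[:3,:3]@np.array(p)+T[:3,3])
    print(n,np.round(K(env.sense()["eef_pos"]),1),np.round(K([516,316,161]),1))
cv2.imwrite("pics/b.png",np.hstack(ims))
E
```

```text
t: 2.1
eef_pos: [517.2, 316.5, 207.3]
tcp_rot: [0.2, 0.98, 0.001, 0.001]
wrist_force: [0.3, -0.7, -0.2]
finger_gap: 85.2
grasp_force: 0.0
top [197.8 226.2] [201.7 228.5]
scene [422.7 165.1] [420.6 177.3]
```

View pics/b.png

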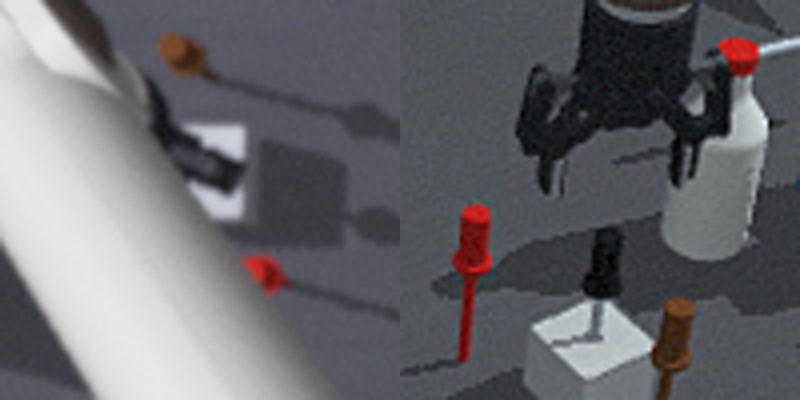

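The dipstick grip's top is at about (421.7,177.5) in the scene view, where (516,316,161) predicts (420.6,177.3), and it lies between the open fingers. I'm descending and closing.

```bash
python3 -m inch '[0,0,-0.15,0,0, 0,0,-0.25,0,0, 0,0,-0.315,0,0, 0,0,-0.315,0,0, 0,0,-0.315,0,0, 0,0,-0.315,0,1, 0,0,-0.315,0,1, 0,0,-0.315,0,1, 0,0,-0.315,0,1, 0,0,-0.315,0,1]'
python3 -m inch '[0,0,0,0,1, 0,0,0,0,1, 0,0,0.1,0,1, 0,0,0.2,0,1, 0,0,0.3,0,1, 0,0,0.4,0,1, 0,0,0.5,0,1, 0,0,0.6,0,1, 0,0,0.7,0,1, 0,0,0.7,0,1]'
python3 - <<'E'
from h import *
c=cap("scene"); np.savez("scene3.npz",**c); cv2.imwrite("pics/c.png",cv2.resize(c["color"][60:240,340:520],None,fx=3,fy=3,interpolation=cv2.INTER_CUBIC))
E
```

```text
t: 3.2
eef_pos: [516.7, 316.1, 142.9]
tcp_rot: [0.201, 0.98, 0.0, 0.0]
wrist_force: [0.3, 0.4, 1.4]
finger_gap: 20.2
grasp_force: 58.5
t: 4.2
eef_pos: [517.5, 316.6, 284.8]
tcp_rot: [0.201, 0.98, 0.002, 0.002]
wrist_force: [0.6, 0.5, 0.1]
finger_gap: 20.5
grasp_force: 59.2
```

View pics/c.png

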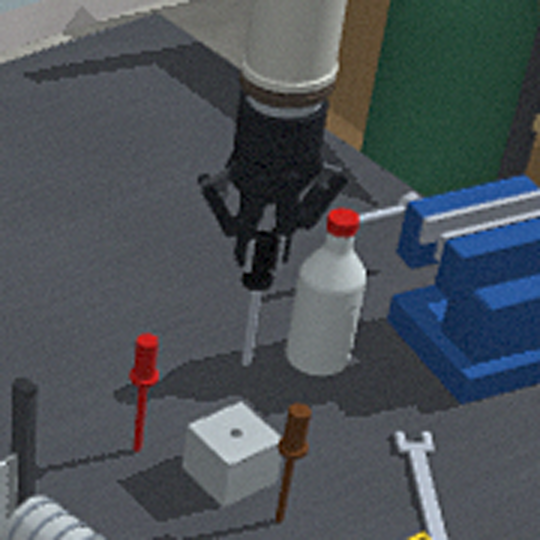

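The dipstick is held close to upright, with its tip at (247,362) in the crop and the hole in the empty block at (237,433). Next I move over the neck.

```bash
python3 -m inch '[0,0,0.2,0,1, 0,-0.1,0.2,0,1, 0.05,-0.25,0.2,0,1, 0.1,-0.4,0.2,0,1, 0.2,-0.55,0.2,0,1, 0.3,-0.7,0.2,0,1, 0.4,-0.85,0.2,0,1, 0.4,-1,0.2,0,1, 0.4,-1,0.2,0,1, 0.4,-1,0.2,0,1]'
python3 -m inch '[0.1,-0.15,0,0,1, 0.2,-0.3,0,0,1, 0.28,-0.45,0,0,1, 0.28,-0.6,0,0,1, 0.28,-0.75,0,0,1, 0.28,-0.9,0,0,1, 0.28,-0.92,0,0,1, 0.28,-0.92,-0.1,0,1, 0.28,-0.92,-0.15,0,1, 0.28,-0.92,-0.15,0,1]'
python3 - <<'E'
from h import *
ims=[]
for n,(a,b,x,y) in (("top",(290,140,390,240)),("scene",(290,190,390,290))):
    c=cap(n); np.savez(n+"4.npz",**c); ims.append(cv2.resize(c["color"][b:y,a:x],None,fx=4,fy=4,interpolation=cv2.INTER_CUBIC))
cv2.imwrite("pics/d.png",np.hstack(ims))
c=dict(np.load("scene3.npz")); print("hole scene",world(c,419,204.3,60))
print(env.sense()["eef_pos"])
E
```

```text
t: 5.25
eef_pos: [595.7, 114.6, 320.3]
tcp_rot: [0.202, 0.979, -0.001, -0.001]
wrist_force: [-0.0, 0.6, -0.7]
finger_gap: 19.9
grasp_force: 59.2
t: 6.25
eef_pos: [650.9, -66.0, 289.5]
tcp_rot: [0.199, 0.98, 0.0, -0.003]
wrist_force: [-0.3, 0.1, -0.9]
finger_gap: 20.3
grasp_force: 59.2
hole scene [524.94038763 317.2923596   60.        ]
[652.28070076 -66.69037618 291.97884327]
```

View pics/d.png

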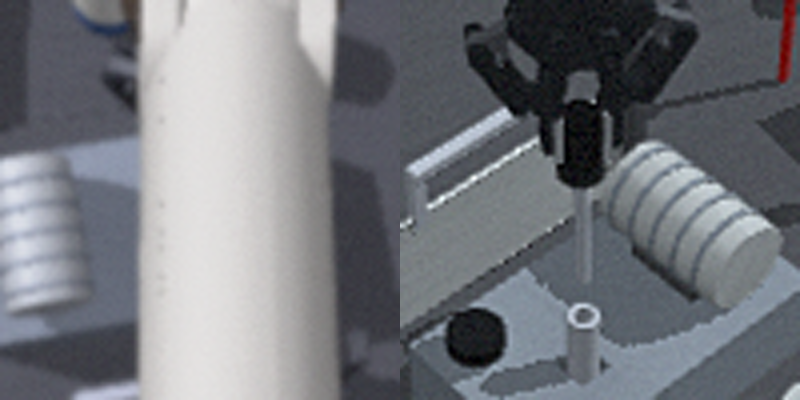

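The rod's tip is at about (336.2,260.8) in the scene view and the neck mouth at about (336,269.5). The arm hides the neck in the top view.

Run:
```python
from h import *
c=dict(np.load("scene4.npz"))
tip=world(c,336.25,260.75,159); rim=world(c,336,269.4,130); print(tip.round(1),rim.round(1),(rim-tip).round(1))
print(world(c,337.25,260.75,159)-tip, world(c,336.25,261.75,159)-tip)
cv2.imwrite("pics/e.png",cv2.resize(c["color"][225:285,315:365],None,fx=10,fy=10,interpolation=cv2.INTER_NEAREST))
```

```text
[658.3 -65.3 159. ] [661.2 -67.8 130. ] [  2.9  -2.6 -29. ]
[1.33168628 2.1258402  0.        ] [ 2.81682162 -1.76920088  0.        ]
```

View pics/e.png

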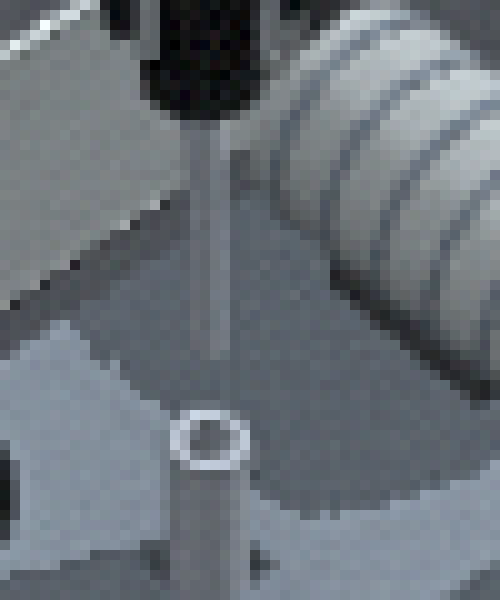

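Run:
```python
from h import *
c=dict(np.load("scene4.npz"))
for a,b in (((335.8,259.7),(335.5,268.5)),((335.8,260.0),(335.5,268.3))):
    tip=world(c,*a,159); rim=world(c,*b,130); print(tip.round(1),rim.round(1),(rim-tip).round(1))
# collar vs tip: rod tilt; collar underside bottom edge at (20.5,12)->
print(world(c,335.2,235.8,259))
```

```text
[654.7 -64.4 159. ] [657.9 -67.3 130. ] [  3.2  -2.9 -29. ]
[655.6 -64.9 159. ] [657.4 -66.9 130. ] [  1.8  -2.1 -29. ]
[665.01361707 -72.40975211 259.        ]
```

```bash
python3 -m inch '[0.01,-0.01,-0.03,0,1, 0.01,-0.01,-0.06,0,1, 0.01,-0.01,-0.09,0,1, 0.01,-0.01,-0.115,0,1, 0.01,-0.01,-0.115,0,1, 0.01,-0.01,-0.115,0,1, 0.01,-0.01,-0.115,0,1, 0.01,-0.01,-0.115,0,1, 0.01,-0.01,-0.115,0,1, 0.01,-0.01,-0.115,0,1]'
python3 - <<'E'
from h import *
I=0
for k in range(6): c=cap("scene"); I=I+c["color"].astype(float)/6
cv2.imwrite("pics/f.png",cv2.resize(I[240:285,315:365].astype(np.uint8),None,fx=12,fy=12,interpolation=cv2.INTER_NEAREST))
np.savez("scene5.npz",**c); print(env.sense()["eef_pos"],env.sense()["wrist_force"])
E
```

```text
t: 7.35
eef_pos: [654.4, -70.3, 269.5]
tcp_rot: [0.201, 0.98, 0.0, 0.0]
wrist_force: [-0.6, -0.4, -0.6]
finger_gap: 20.1
grasp_force: 59.2
[654.35496409 -70.25265601 269.31349566] [ 0.6151102  -0.3570767  -0.78239371]
```

View pics/f.png

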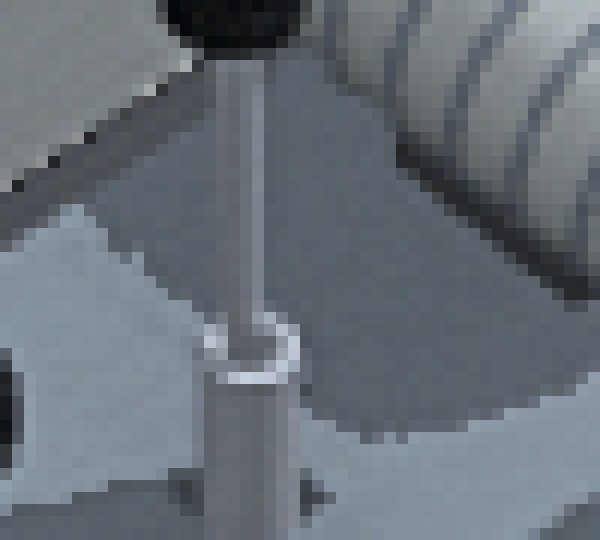

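The rod is about 1 px left of the neck mouth's centre, with rod columns about 20 against ring centre 21, and its tip is just over the mouth. I'm nudging about +2 mm in y and lowering gently.

```bash
python3 -m inch '[0.004,0.009,0,0,1, 0.004,0.009,0,0,1, 0.004,0.009,-0.01,0,1, 0.004,0.009,-0.02,0,1, 0.004,0.009,-0.03,0,1, 0.004,0.009,-0.04,0,1, 0.004,0.009,-0.05,0,1, 0.004,0.009,-0.06,0,1, 0.004,0.009,-0.06,0,1, 0.004,0.009,-0.06,0,1]'
```

```text
t: 8.65
eef_pos: [655.1, -68.4, 257.2]
tcp_rot: [0.2, 0.98, 0.0, -0.0]
wrist_force: [-0.0, -0.1, -1.2]
finger_gap: 20.6
grasp_force: 59.2
```

```bash
python3 -m inch '[0,0,-0.02,0,1, 0,0,-0.04,0,1, 0,0,-0.06,0,1, 0,0,-0.08,0,1, 0,0,-0.1,0,1, 0,0,-0.12,0,1, 0,0,-0.14,0,1, 0,0,-0.16,0,1, 0,0,-0.16,0,1, 0,0,-0.16,0,1]'
```

```text
t: 9.65
eef_pos: [655.1, -68.5, 225.2]
tcp_rot: [0.201, 0.98, 0.0, -0.0]
wrist_force: [0.4, -0.1, -1.1]
finger_gap: 20.4
grasp_force: 59.2
```

```bash
python3 -m inch '[0,0,-0.02,0,1, 0,0,-0.04,0,1, 0,0,-0.06,0,1, 0,0,-0.08,0,1, 0,0,-0.1,0,1, 0,0,-0.12,0,1, 0,0,-0.14,0,1, 0,0,-0.16,0,1, 0,0,-0.17,0,1, 0,0,-0.17,0,1]'
python3 -m inch '[0,0,-0.015,0,1, 0,0,-0.03,0,1, 0,0,-0.045,0,1, 0,0,-0.06,0,1, 0,0,-0.075,0,1, 0,0,-0.09,0,1, 0,0,-0.105,0,1, 0,0,-0.12,0,1, 0,0,-0.12,0,1, 0,0,-0.12,0,1]'
```

```text
t: 10.65
eef_pos: [654.9, -68.4, 190.8]
tcp_rot: [0.201, 0.98, -0.0, -0.0]
wrist_force: [-0.9, -0.5, -1.3]
finger_gap: 20.2
grasp_force: 59.2
t: 11.65
eef_pos: [655.7, -68.5, 168.0]
tcp_rot: [0.2, 0.98, 0.0, 0.001]
wrist_force: [-0.1, 0.4, 4.2]
finger_gap: 20.2
grasp_force: 59.8
```

```bash
python3 -m inch '[0,0,-0.005,0,1, 0,0,-0.01,0,1, 0,0,-0.015,0,1, 0,0,-0.02,0,1, 0,0,-0.025,0,1, 0,0,-0.03,0,1, 0,0,-0.03,0,1, 0,0,-0.03,0,1, 0,0,-0.03,0,1, 0,0,-0.03,0,1]'
```

```text
t: 12.65
eef_pos: [655.8, -68.5, 163.0]
tcp_rot: [0.201, 0.98, 0.0, 0.001]
wrist_force: [-2.2, 0.4, 9.4]
finger_gap: 20.6
grasp_force: 60.5
```

```bash
python3 -m inch '[0,0,-0.01,0,1, 0,0,-0.015,0,1, 0,0,-0.02,0,1, 0,0,-0.02,0,1, 0,0,-0.02,0,1, 0,0,-0.02,0,1, 0,0,-0.02,0,1, 0,0,-0.02,0,1, 0,0,-0.02,0,1, 0,0,-0.02,0,1]'
```

```text
t: 13.65
eef_pos: [656.1, -68.5, 162.8]
tcp_rot: [0.201, 0.98, -0.0, 0.002]
wrist_force: [-10.5, 1.4, 29.9]
finger_gap: 20.2
grasp_force: 62.5
```

It has reached a hard stop at the expected height. I'm relaxing, releasing and rising.

```bash
python3 -m inch '[-0.003,0,0.02,0,1, -0.003,0,0.02,0,1, -0.003,0,0.02,0,0, -0.003,0,0.02,0,0, -0.003,0,0.02,0,0, -0.003,0,0.02,0,0, -0.003,0,0.02,0,0, -0.003,0,0.02,0,0, -0.003,0,0.1,0,0, -0.003,0,0.2,0,0]'
python3 -m inch '[0,0,0.2,-0.1,0, 0,0,0.4,-0.2,0, -0.2,0,0.5,-0.3,0, -0.4,0.05,0.5,-0.4,0, -0.6,0.1,0.5,-0.5,0, -0.79,0.1,0.5,-0.6,0, -0.79,0.1,0.5,-0.63,0, -0.79,0.1,0.5,-0.63,0, -0.79,0.1,0.5,-0.63,0, -0.79,0.1,0.5,-0.63,0]'
python3 - <<'E'
from h import *
c=cap("scene"); np.savez("scene6.npz",**c)
cv2.imwrite("pics/g.png",cv2.resize(c["color"][170:300,250:400],None,fx=4,fy=4,interpolation=cv2.INTER_CUBIC))
E
```

```text
t: 14.65
eef_pos: [653.9, -68.4, 197.4]
tcp_rot: [0.2, 0.98, -0.0, -0.001]
wrist_force: [-0.0, -0.5, 0.4]
finger_gap: 85.6
grasp_force: 0.0
t: 15.65
eef_pos: [497.5, -48.4, 297.9]
tcp_rot: [0.641, 0.768, 0.0, 0.0]
wrist_force: [0.9, -0.0, 0.6]
finger_gap: 85.2
grasp_force: 0.0
```

View pics/g.png

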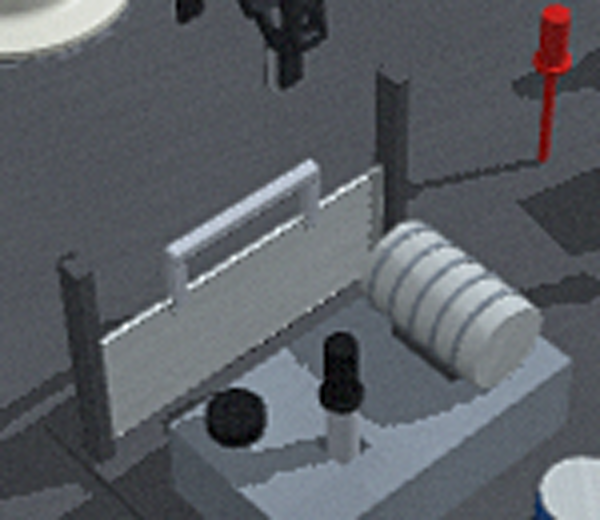

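The dipstick stands in the neck with its collar on the rim, at (342,390) in the crop. The gripper is turned across the bar, so I descend and grasp it.

```bash
python3 -m inch '[0,0,-0.2,0,0, 0,0,-0.4,0,0, 0,0,-0.6,0,0, 0,0,-0.7,0,0, 0,0,-0.75,0,0, 0,0,-0.75,0,0, 0,0,-0.75,0,1, 0,0,-0.75,0,1, 0,0,-0.75,0,1, 0,0,-0.75,0,1]'
python3 -m inch '[0,0,0,0,1, 0,0,0,0,1, 0,0,0,0,1, 0,0,0.03,0,1, 0,0,0.06,0,1, 0,0,0.1,0,1, 0,0,0.14,0,1, 0,0,0.18,0,1, 0,0,0.22,0,1, 0,0,0.26,0,1]'
```

```text
t: 16.7
eef_pos: [497.2, -48.5, 148.2]
tcp_rot: [0.642, 0.767, 0.001, 0.001]
wrist_force: [0.1, 0.5, -0.2]
finger_gap: 28.0
grasp_force: 0.0
t: 17.7
eef_pos: [497.5, -48.4, 198.8]
tcp_rot: [0.642, 0.767, 0.001, 0.001]
wrist_force: [8.3, 0.8, -10.1]
finger_gap: 10.9
grasp_force: 59.0
```

```bash
python3 -m inch '[0,0,0.03,0,1, 0,0,0.06,0,1, 0,0,0.09,0,1, 0,0,0.12,0,1, 0,0,0.15,0,1, 0,0,0.18,0,1, 0,0,0.21,0,1, 0,0,0.23,0,1, 0,0,0.24,0,1, 0,0,0.24,0,1]'
```

```text
t: 18.7
eef_pos: [497.5, -48.3, 244.7]
tcp_rot: [0.642, 0.767, 0.0, 0.0]
wrist_force: [13.6, -1.1, -21.5]
finger_gap: 10.8
grasp_force: 62.5
```

```bash
python3 -m inch '[0,0,0.005,0,1, 0,0,0.01,0,1, 0,0,0.01,0,1, 0,0,0.01,0,1, 0,0,0.01,0,1, 0,0,0.01,0,1, 0,0,0.01,0,1, 0,0,0.01,0,1, 0,0,0.01,0,1, 0,0,0.01,0,1]'
```

```text
t: 19.7
eef_pos: [497.4, -48.3, 244.8]
tcp_rot: [0.642, 0.767, 0.0, 0.0]
wrist_force: [19.3, -0.6, -35.4]
finger_gap: 10.6
grasp_force: 60.6
```

The guard is at its stop. I'm relaxing, opening, retreating and checking.

```bash
python3 -m inch '[0,0,-0.015,0,1, 0,0,-0.015,0,1, 0,0,-0.015,0,0, 0,0,-0.015,0,0, 0,0,-0.015,0,0, 0,0,-0.015,0,0, 0,0,-0.015,0,0, 0,0,-0.015,0,0, 0,0,0.1,0,0, 0,0,0.2,0,0]'
python3 -m inch '[0,0,0.2,0,0, -0.2,0,0.4,0,0, -0.4,0,0.5,0,0, -0.4,0,0.5,0,0, -0.4,0,0.5,0,0, -0.4,0,0.5,0,0, -0.4,0,0.5,0,0, -0.4,0,0.5,0,0, -0.4,0,0.5,0,0, -0.4,0,0.5,0,0]'
python3 - <<'E'
from h import *
c=cap("scene"); t=cap("top")
for n,k in(("scene",c),("top",t)):
    p=cloud(k).reshape(-1,3); m=(abs(p[:,2]-252)<16)&(p[:,0]>470)&(p[:,0]<530)&(abs(p[:,1]+50)<75); q=p[m]; print(n,len(q),q.mean(0) if len(q) else "", np.percentile(q[:,2],[5,50,90,97]) if len(q) else "")
cv2.imwrite("pics/i.png",cv2.resize(c["color"][100:320,160:480],None,fx=2.5,fy=2.5,interpolation=cv2.INTER_CUBIC))
E
```

```text
t: 20.7
eef_pos: [496.1, -48.4, 289.6]
tcp_rot: [0.642, 0.767, -0.0, -0.001]
wrist_force: [1.1, -0.6, -0.1]
finger_gap: 85.2
grasp_force: 0.0
t: 21.7
eef_pos: [416.7, -48.4, 388.8]
tcp_rot: [0.642, 0.767, -0.0, -0.001]
wrist_force: [0.5, 0.7, 0.5]
finger_gap: 85.3
grasp_force: 0.0
scene 281 [503.92232407 -51.65208403 251.63587206] [239.83188512 253.21626653 256.9841071  258.27697044]
top 10 [484.35610062  11.32023958 253.06362803] [239.70738692 255.23669627 257.998453   258.92715828]
```

View pics/i.png

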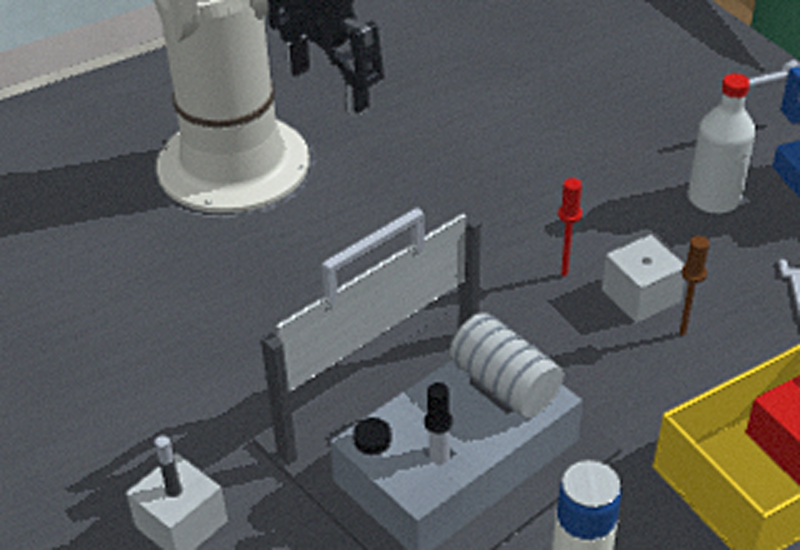

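The guard is up, with the bar top at about 258 mm as expected, bar at (373,238) in the crop. The dipstick is seated at (438,405) and the gripper is clear, so I hand in.

```bash
python3 -c "from plant import env; print(env.hand_in())"
```

```text
the job is handed in; nothing more can be done
None
```

I handed the job in at about 22 s. The dipstick is pushed home in the filler neck, the splash guard is up at its stop and holding, nothing else looked disturbed, and the hand-in returned no verdict.

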